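# Find the full battery pack and put it on charge

## Task

Three battery packs that look alike hang on the rack: one has its cells inside and is clearly heavier, the other two are empty cases. Find the heavy one by its weight, lift it off its hook, stand it on the bench to change your grip (the charging cradle's cheeks leave no room for fingers at the pack's sides), then lower it gently, upright, right down into the cradle. The empty packs end up hanging on the rack; do not let a pack fall over, and do not push the bottle, the solder reel, the loupe or the steel cup about.

Things in the scene. Friction and masses are not known exactly. Their poses are not given: they have to be found in the camera images.
- pack0: one of three battery packs that look the same: upright black case 36 (x) x 60 (y) x 80 (z) mm with a rigid steel bail on top, 124 mm tall in all. Origin: centre of the underside; z up, -x faces the robot. Starts hanging by its bail, underside 39 mm above the bench. With cells it weighs about 0.55 kg, empty about 0.16 kg (both vary by up to 20 %)
- pack0_bail (a point): middle of the top bar of pack0's bail, 120 mm above its underside. The bail is an arch of 8 mm round bar in the pack's y-z plane, 52 mm wide outside, 36 mm wide and 36 mm high inside
- hook0 (a point): where a hung bail bar's centre lies on this hook, 159 mm above the bench. The hook is a steel tongue 30 mm wide, 5 mm thick, its top 4 mm below this point, running +x to the rail; an upturned lip 10 mm high stands 9 to 14 mm in front (-x), a 5 mm ridge as far behind. Raised 11 to 30 mm, the bail comes off to -x
- pack1: one of three battery packs that look the same: upright black case 36 (x) x 60 (y) x 80 (z) mm with a rigid steel bail on top, 124 mm tall in all. Origin: centre of the underside; z up, -x faces the robot. Starts hanging by its bail, underside 39 mm above the bench. With cells it weighs about 0.55 kg, empty about 0.16 kg (both vary by up to 20 %)
- pack1_bail (a point): middle of the top bar of pack1's bail, 120 mm above its underside. The bail is an arch of 8 mm round bar in the pack's y-z plane, 52 mm wide outside, 36 mm wide and 36 mm high inside
- hook1 (a point): where a hung bail bar's centre lies on this hook, 159 mm above the bench. The hook is a steel tongue 30 mm wide, 5 mm thick, its top 4 mm below this point, running +x to the rail; an upturned lip 10 mm high stands 9 to 14 mm in front (-x), a 5 mm ridge as far behind. Raised 11 to 30 mm, the bail comes off to -x
- pack2: one of three battery packs that look the same: upright black case 36 (x) x 60 (y) x 80 (z) mm with a rigid steel bail on top, 124 mm tall in all. Origin: centre of the underside; z up, -x faces the robot. Starts hanging by its bail, underside 39 mm above the bench. With cells it weighs about 0.55 kg, empty about 0.16 kg (both vary by up to 20 %)
- pack2_bail (a point): middle of the top bar of pack2's bail, 120 mm above its underside. The bail is an arch of 8 mm round bar in the pack's y-z plane, 52 mm wide outside, 36 mm wide and 36 mm high inside
- hook2 (a point): where a hung bail bar's centre lies on this hook, 159 mm above the bench. The hook is a steel tongue 30 mm wide, 5 mm thick, its top 4 mm below this point, running +x to the rail; an upturned lip 10 mm high stands 9 to 14 mm in front (-x), a 5 mm ridge as far behind. Raised 11 to 30 mm, the bail comes off to -x
- rack: fixed open rack: grey rail 420 mm wide (y) on two end posts, 164 mm high, with three tongue hooks 130 mm apart. Origin on the bench below the middle hook; x points from the hooks to the rail, whose front is at x = +60 mm
- cradle: fixed grey charging cradle, left or right of the mat, base 100 (x) x 112 (y) x 10 mm, origin: centre of the underside. Two cheeks at +-y, 72 mm apart inside, 8 mm thick, 70 mm long (x), tops 120 mm above the bench; front and back (x) open but for lips 8 mm high, 46 mm apart inside. The pack stands with its 60 mm width along the cradle's y, either way round
- cradle_seat (a point): centre of the cradle's floor, 10 mm above the bench: where the centre of the pack's underside belongs; axes as the cradle's
- mat_spot (a point): free spot in the middle of the small orange mat on the bench, between robot and rack, at bench height (mats are under 2 mm thick)
- iron_stand: fixed soldering iron stand, base 90 x 100 mm, iron leaning up to about 140 mm high, on the other side of the mat from the cradle
- flux: small black dropper bottle, 38 mm across, 85 mm tall, standing; bystander. Origin at the centre of its underside
- reel: aluminium solder reel, 60 mm across, 42 mm tall; bystander. Origin at the centre of its underside
- loupe: brass loupe lying flat, disc 58 mm across, 14 mm high, with a short tail; bystander. Origin at the centre of its underside
- tin: small open steel cup, 60 mm across, 50 mm tall; bystander. Origin at the centre of its underside

How it is judged:
By the outcome, as a careful person would: the job done as asked, in the order asked, and still so for the second after the job is handed in, with the robot touching nothing.
It also fails if it takes over 72 s, if anything falls off the work surface, if the arm or the gripper's body presses on something with over 40 N, if the wrist force passes 120 N, or if a joint passes its speed limit or range.

## Robot

A 6-joint arm with a two-finger parallel gripper is mounted at the origin on the work surface. World frame = base frame: x ahead of the robot, y to its left, z up, the work surface at z = 0. Lengths are in m, angles in rad, forces in N, time in s.
With the tool pointing down it reaches from about 0.4 to 0.825 m from the base axis. Payload 7 kg.
Tool frame: the origin (TCP) lies at the very end of the fingers, on their centre line; the grasp point (between the pads) lies grasp_offset behind it (grasp_offset is the distance from the TCP to the grasp point, in m); z points along the fingers, x is the direction in which the jaws open and shut, and the axes are right-handed (so a half turn about z gives the same grasp; the last joint's range is limited). The gripper opens to 88 mm and grips with 3 to 60 N. Pads are 19 mm wide; open, the fingers measure 130 mm over their backs; the gripper's body (78 mm by 193 mm) begins 47 mm behind the grasp point.
Start: joints at [1.562, 0.359, 0.012, 0, -1.224, -0.288], TCP at [0.197, 0.645, 0.227] pointing down, gripper open.
Joint ranges: [-3.07, 3.07], [-1.43, 2.12], [-1.02, 1.25], [-3.03, 1.67], [-3.05, -0], [-3.03, 3.03]. Speed limits (rad/s): [2.39, 2.39, 3.01, 3.14, 3.14, 3.14].

## Interface

Orientations are given as a rotation vector (axis times angle).
In Python, from plant import * gives the robot as it stands. The module is installed in compiled form; this text tells all that it offers.
- The arm moves only by the tool play_rows, never from a script. Its argument "deltas" is a list of rows, each a list of 3 entries, a list of its own where there are three numbers: the shift along the tool's x, y, z in m, then the turn, a rotation vector about the tool's x, y, z in degrees, then the closure, from 0 (fully open) to 1 (shut). A call has 1 to 20 rows; each row shifts and turns the pose as measured when the row begins, along the tool's axes as they then stand; what a row does not reach is not made up. A row lasts 1/8 s, in which the tool goes at most 62.5 mm and 10.7 degrees, less where a joint would pass 70% of its speed; a pose out of reach is approached as far as the arm can. A call is refused whole if a number of a shift passes 0.0625 or a number of a turn 10.7, either way. A call with a gripper value outside its range is refused whole. The fingers move at their own pace and stop on an object; the grip force is fixed at half the most. Time passes only in rows, so rows that do not move let the fingers close. It gives the time, the measured TCP pose, the force and the opening at its end, in the units of the state.
- observe(): the state, without advancing time (a new reading comes with each control period).
- camera(name): name is "scene" or "side" or "wrist"; returns a dict with "image" (480x640x3 uint8, red, green, blue), "mtx" (3x3 intrinsics, pixels), "R" (3x3) and "t" (3): a world point X has camera coordinates R X + t. Camera axes: x right, y down, z forward; pixel columns grow to the right and rows downward; lengths in m; the calibration is good to about 2 mm. A picture is of the moment at which its call begins. There is no depth.
- hand_in(): hands the job in, once; it reports no verdict.
Trained networks look in the newest picture that a camera, given by its name, has taken for a name from the list of things; names that differ only in an ending like _2 or _b are one class to them, and where a whole thing is asked for, a point or a joint stands for the part that bears it (a point fixed in the world has none). Each returns a list of dicts, best first, with "confidence" (0 to 1); they miss things now and then, are a little off and sometimes report something else, mostly with a low value. They report only what shows in the picture. A call takes as long as a camera call.
- masks_of(camera, query): "region" (480x640 bool, what is visible of it) and "xy" ([column, row] in pixels, amid what is visible of it).
The state is a dict: "time": time; "qpos": joint angles; "dq": joint speeds; "joint_efforts": joint torques, N m; "ee_pos": TCP position; "tcp_rot": TCP orientation; "wrist_force": force on the tool from outside, world axes, zero at the start; "ft_torque": the same for the moment, N m; "opening": finger opening in m.
Only numpy, scipy, OpenCV 4.12 (cv2) and the standard library are available. Lean on these libraries where they do the work, as an engineer would, in place of code of your own. Each camera call takes 0.05 s, during which the arm holds its last target. There are 200 camera calls.

## Working session

There is one attempt and no reset: what is moved stays moved. The work goes in short steps, Python scripts to look and compute and a tool call to move; the robot and the scene stay as the last step left them, time stands still between calls to the robot, and variables do not carry over. Pictures are saved under pics/ and viewed, about 8 in all and at most 12, crops included, and the job is handed in when it is done.

Besides the shell and the picture viewer there is one more tool, called after "Emit:" as name([rows], argument=value, ...), one row to a line, values as JSON. play_rows: Moves the arm, as the interface text tells. Its arguments: {"type":"object","properties":{"deltas":{"type":"array","items":{"type":"array"}}},"required":["deltas"]}

```bash
mkdir -p pics; ls; python3 - <<'E'
from plant import *
import cv2,numpy as np
print({k:np.round(v,3) for k,v in observe().items()})
for c in("scene","side"):
    d=camera(c); cv2.imwrite(f"pics/{c}0.png",d["image"][:,:,::-1]); print(c,d["mtx"].tolist(),(-d["R"].T@d["t"]).round(3),d["R"].round(3).tolist())
    for q in("pack0","hook0","rack","cradle","mat_spot","iron_stand","flux","reel","loupe","tin","pack0_bail","cradle_seat"):
        try: print(q,[(round(m["confidence"],2),np.round(m["xy"]).tolist(),int(m["region"].sum())) for m in masks_of(c,q)][:5])
        except Exception as e: print(q,e)
E
```

```text
pics
{'time': np.float64(0.0), 'qpos': array([ 1.562,  0.359,  0.011, -0.   , -1.224, -0.288]), 'dq': array([ 0.   ,  0.002, -0.001,  0.002, -0.002,  0.   ]), 'joint_efforts': array([-1.0000e-03, -5.8271e+01,  2.9306e+01,  6.9980e+00,  7.0000e-03,
       -0.0000e+00]), 'ee_pos': array([0.197, 0.645, 0.226]), 'tcp_rot': array([ 1.868e+00, -2.525e+00,  2.000e-03]), 'wrist_force': array([ 0.729, -1.022,  0.561]), 'ft_torque': array([-0.016, -0.013,  0.021]), 'opening': np.float64(0.087)}
scene [[441.5733445736275, 0.0, 318.2160370981752], [0.0, 441.5733445736275, 238.04345964934043], [0.0, 0.0, 1.0]] [1.138 0.62  0.828] [[-0.718, 0.696, -0.017], [0.446, 0.441, -0.779], [-0.534, -0.566, -0.627]]
pack0 [(0.83, [304.0, 271.0], 517), (0.64, [267.0, 247.0], 594), (0.56, [343.0, 295.0], 613)]
hook0 [(0.64, [292.0, 306.0], 7996)]
rack [(0.63, [292.0, 307.0], 8175), (0.45, [271.0, 214.0], 1443)]
cradle [(0.76, [271.0, 213.0], 1437)]
mat_spot it knows: cradle, cradle_seat, flux, hook, iron_stand, loupe, pack, pack0_bail, pack1_bail, pack2_bail, rack, reel, tin
iron_stand [(0.67, [443.0, 316.0], 
[... 662 characters left out ...]
05.0, 220.0], 937)]
hook0 [(0.64, [241.0, 275.0], 6718), (0.32, [258.0, 308.0], 1143)]
rack [(0.7, [240.0, 278.0], 6395)]
cradle [(0.8, [392.0, 212.0], 2302), (0.52, [301.0, 222.0], 951)]
mat_spot it knows: cradle, cradle_seat, flux, hook, iron_stand, loupe, pack, pack0_bail, pack1_bail, pack2_bail, rack, reel, tin
iron_stand [(0.84, [297.0, 416.0], 3178), (0.7, [258.0, 310.0], 1155)]
flux [(0.68, [181.0, 403.0], 659)]
reel [(0.77, [300.0, 343.0], 907)]
loupe [(0.89, [366.0, 248.0], 468)]
tin [(0.64, [370.0, 168.0], 539), (0.24, [260.0, 307.0], 1205)]
pack0_bail [(0.8, [258.0, 310.0], 1125)]
cradle_seat [(0.93, [393.0, 210.0], 2249), (0.55, [179.0, 403.0], 661), (0.29, [260.0, 308.0], 1154)]
```

```bash
python3 - <<'E'
import cv2
for n,(x,y,w,h) in {"scene":(180,160,330,260),"side":(140,130,340,330)}.items():
    i=cv2.imread(f"pics/{n}0.png")[y:y+h,x:x+w]
    s=min(800/w,600/h); cv2.imwrite(f"pics/{n}0c.png",cv2.resize(i,None,fx=s,fy=s,interpolation=cv2.INTER_CUBIC)); print(n,s)
E
```

```text
scene 2.3076923076923075
side 1.8181818181818181
```

View pics/scene0c.png

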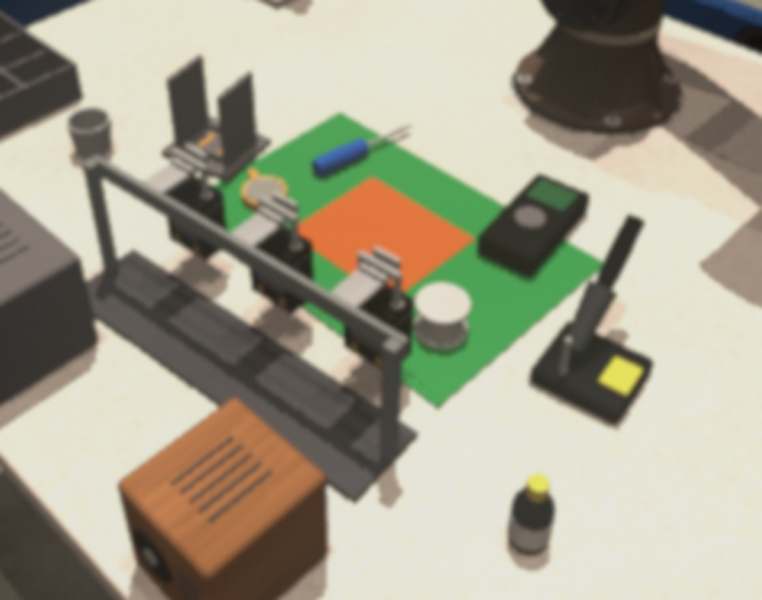

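View pics/side0c.png

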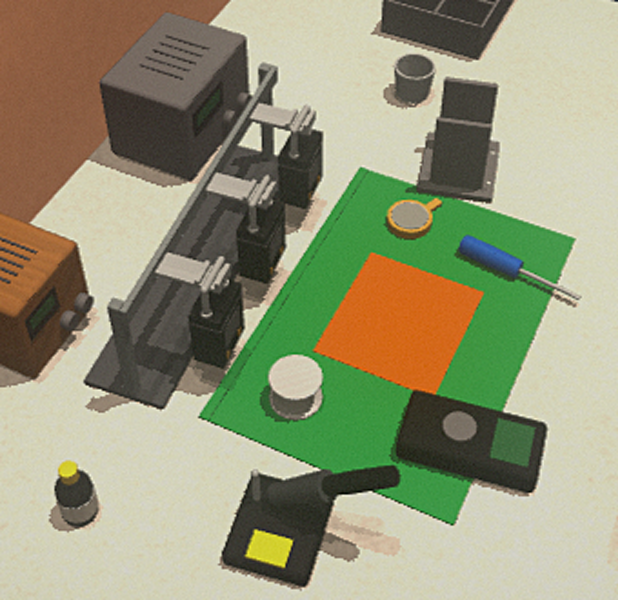

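Scene view: rack with three packs, the cradle at upper left, orange mat in the middle, loupe next to it, and the reel right in front of one end pack. The side view agrees. I'll turn the picked points into positions.

```bash
cat > h.py <<'E'
from plant import *
import cv2,numpy as np
from scipy.spatial.transform import Rotation as Ro
def ray(d,px,z):
    u=d["R"].T@np.linalg.solve(d["mtx"],[px[0],px[1],1.]); c=-d["R"].T@d["t"]
    return c+u*(z-c[2])/u[2]
def proj(d,X):
    p=d["mtx"]@(d["R"]@np.asarray(X)+d["t"]); return p[:2]/p[2]
E
python3 - <<'E'
from h import *
S=dict(scene=(180,160,2.3077),side=(140,130,1.81818))
P=dict(scene=dict(rail=(.164,[(97,163),(395,343)]),cheeks=(.12,[(168,82),(203,57),(220,98),(253,73)]),mat=(0,[(373,178),(474,240),(400,292),(298,229)])),
side=dict(rail=(.164,[(268,70),(120,303)]),cheeks=(.12,[(436,120),(492,125),(444,80),(496,85)]),mat=(0,[(372,254),(482,293),(437,391),(316,351)]),
 base=(0.01,[(418,188),(495,195)]), reel=(.042,[(295,377)]),loupe=(.014,[(410,218)]),tin=(.05,[(414,65)]),flux=(.085,[(69,470)]),ironTop=(.14,[(390,478)]),ironbase=(0,[(222,560),(308,583)]),packtopfront=(.119,[(218,302),(265,228),(305,148)]), meter=(.03,[(415,392),(545,425),(528,487),(400,450)])))
for c in P:
    d=camera(c); ox,oy,s=S[c]
    for k,(z,l) in P[c].items(): print(c,k,[ray(d,(x/s+ox,y/s+oy),z)[:2].round(3).tolist() for x,y in l])
w=camera("wrist"); cv2.imwrite("pics/w0.png",w["image"][:,:,::-1]); R=w["R"]; o=observe()
T=Ro.from_rotvec(o["tcp_rot"]).as_matrix()
print("tool axes",T.round(3).tolist()); print("cam in tool",(T.T@(-R.T@w["t"]-o["ee_pos"])).round(3),(R@T).round(3).tolist(),w["mtx"][0,0])
E
```

```text
scene rail [[0.719, -0.169], [0.683, 0.228]]
scene cheeks [[0.532, -0.297], [0.463, -0.312], [0.509, -0.222], [0.443, -0.236]]
scene mat [[0.381, -0.081], [0.382, 0.087], [0.509, 0.083], [0.517, -0.078]]
side rail [[0.712, -0.169], [0.677, 0.226]]
side cheeks [[0.505, -0.221], [0.439, -0.242], [0.523, -0.298], [0.459, -0.318]]
side mat [[0.525, -0.081], [0.38, -0.081], [0.377, 0.076], [0.524, 0.085]]
side base [[0.514, -0.205], [0.418, -0.237]]
side reel [[0.517, 0.154]]
side loupe [[0.502, -0.146]]
side tin [[0.598, -0.393]]
side flux [[0.653, 0.374]]
side ironTop [[0.358, 0.277]]
side ironbase [[0.498, 0.357], [0.41, 0.342]]
side packtopfront [[0.609, 0.151], [0.613, 0.034], [0.63, -0.105]]
side meter [[0.394, 0.108], [0.253, 0.086], [0.247, 0.165], [0.381, 0.182]]
tool axes [[-0.292, -0.956, -0.0], [-0.956, 0.292, -0.0], [0.0, 0.0, -1.0]]
cam in tool [-0.    -0.069 -0.158] [[1.0, 0.0, 0.0], [-0.0, 0.967, -0.256], [-0.0, 0.256, 0.967]] 381.292949159253
```

Emit:
play_rows([
  [[0, 0, -0.008], [0, 0, -7.3], 0],
  [[0, 0, -0.008], [0, 0, -7.3], 0],
  [[0, 0, -0.008], [0, 0, -7.3], 0],
  [[0.041, -0.024, 0], [0, 0, 0], 0],
  [[0.041, -0.024, 0], [0, 0, 0], 0],
  [[0.041, -0.024, 0], [0, 0, 0], 0],
  [[0.041, -0.024, 0], [0, 0, 0], 0],
  [[0.041, -0.024, 0], [0, 0, 0], 0],
  [[0.041, -0.024, 0], [0, 0, 0], 0],
  [[0.041, -0.024, 0], [0, 0, 0], 0],
  [[0.041, -0.024, 0], [0, 0, 0], 0],
  [[0.041, -0.024, 0], [0, 0, 0], 0],
  [[0.041, -0.024, 0], [0, 0, 0], 0],
  [[0.041, -0.024, 0], [0, 0, 0], 0],
  [[0.041, -0.024, 0], [0, 0, 0], 0],
])

```text
time: 3.22
ee_pos: [0.5412, 0.1729, 0.2529]
tcp_rot: [-2.331, 2.099, -0.001]
wrist_force: [1.2, 1.2, 0.1]
opening: 0.0875
```

```bash
python3 - <<'E'
from h import *
import plant
print([n for n in dir(plant) if not n.startswith('__')]); print(globals().get("grasp_offset"))
o=observe(); T=Ro.from_rotvec(o["tcp_rot"]).as_matrix(); print(o["time"],o["ee_pos"].round(3),T.round(3).tolist(),o["qpos"].round(2),o["wrist_force"].round(2))
E
```

```text
['PlanningError', 'camera', 'grasp_offset', 'hand_in', 'masks_of', 'observe']
0.0188
3.225 [0.541 0.173 0.253] [[0.105, -0.994, 0.004], [-0.994, -0.105, 0.003], [-0.003, -0.004, -1.0]] [ 0.65  0.16 -0.19  0.   -1.21  1.02] [1.24 1.23 0.07]
```

Emit:
play_rows([
  [[0.04, -0.02, 0], [0, 0, 0], 0],
  [[0.04, -0.02, 0], [0, 0, 0], 0],
  [[0.04, -0.02, 0], [0, 0, 0], 0],
  [[0.04, -0.02, 0], [0, 0, 0], 0],
  [[0, 0, 0], [0, 0, 0], 0],
])

```text
time: 3.85
ee_pos: [0.6416, 0.0139, 0.2528]
tcp_rot: [-2.328, 2.102, -0.002]
wrist_force: [-0.5, 0.7, 0.8]
opening: 0.0875
```

```bash
python3 - <<'E'
from h import *
o=observe(); T=Ro.from_rotvec(o["tcp_rot"]).as_matrix(); print(o["time"],o["ee_pos"].round(3),T.round(3).tolist(),o["wrist_force"].round(2))
d=camera("wrist"); im=d["image"][:,:,::-1].copy(); 
cv2.imwrite("pics/w1.png",im)
y=np.array([-.0906,.996,0]);x=np.array([.996,.0906,0]);c=np.array([.635,.023,0])
for k in(-1,0,1):
    h=c+.13*k*y
    for a,b,z in((0,-.026,.163),(0,.026,.163),(-.014,-.015,.165),(-.014,.015,.165)):
        p=proj(d,h+a*x+b*y+[0,0,z]); cv2.circle(im,tuple(int(v) for v in p),4,(0,0,255),1); print(k,a,b,p.round())
cv2.imwrite("pics/w1o.png",im)
E
```

```text
3.85 [0.642 0.014 0.253] [[0.101, -0.995, 0.005], [-0.995, -0.101, 0.003], [-0.002, -0.005, -1.0]] [-0.45  0.66  0.77]
-1 0 -0.026 [538. 251.]
-1 0 0.026 [461. 250.]
-1 -0.014 -0.015 [520. 271.]
-1 -0.014 0.015 [476. 271.]
0 0 -0.026 [346. 249.]
0 0 0.026 [269. 248.]
0 -0.014 -0.015 [329. 269.]
0 -0.014 0.015 [285. 269.]
1 0 -0.026 [154. 247.]
1 0 0.026 [ 77. 246.]
1 -0.014 -0.015 [139. 267.]
1 -0.014 0.015 [ 95. 267.]
```

View pics/w1o.png

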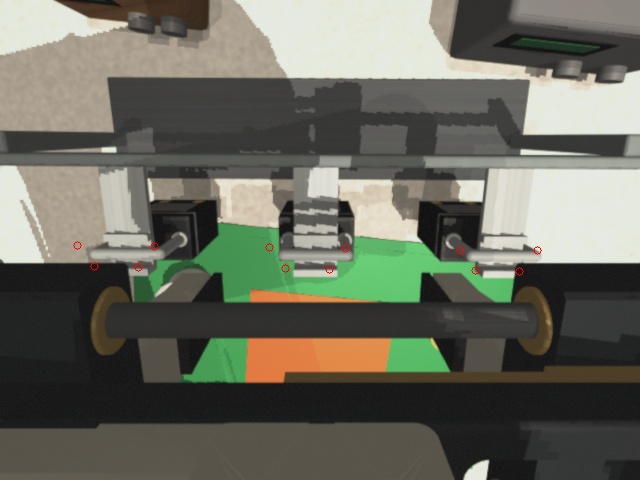

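Picture: three bails seen from above, bars centred at about (127,252), (316,253) and (504,257). My prediction was about 6 mm off in y and 3 mm in x. I'll turn these into positions.

```bash
python3 - <<'E'
from h import *
o=observe(); T=Ro.from_rotvec(o["tcp_rot"]).as_matrix(); d=camera("wrist")
for p in((127,252),(316,253),(504,256)):
    X=ray(d,p,.160); print(X.round(4),"tool delta",(T.T@(X-o["ee_pos"])).round(4))
print("lip",[ray(d,p,.165).round(4)[:2].tolist() for p in((133,271),(316,270),(497,272))])
print("rail yaw",ray(d,(0,159),.164),ray(d,(640,157),.164))
E
```

```text
[0.618  0.1477 0.16  ] tool delta [-0.1341  0.0098  0.0933]
[0.6307 0.018  0.16  ] tool delta [-0.0038  0.0104  0.0929]
[ 0.6419 -0.1111  0.16  ] tool delta [0.1258 0.0125 0.0926]
lip [[0.6066, 0.1415], [0.6202, 0.0169], [0.6315, -0.1062]]
rail yaw [0.67372364 0.22488274 0.164     ] [ 0.71655981 -0.18004439  0.164     ]
```

Emit:
play_rows([
  [[-0.004, 0.0105, 0.01], [0, 0, 0], 0],
  [[0, 0, 0.03], [0, 0, 0], 0],
  [[0, 0, 0.03], [0, 0, 0], 0],
  [[0, 0, 0.03], [0, 0, 0], 0],
  [[0, 0, 0.023], [0, 0, 0], 0],
  [[0, 0, 0.004], [0, 0, 0], 0],
])

```text
time: 4.7
ee_pos: [0.6286, 0.0266, 0.1262]
tcp_rot: [-2.334, 2.086, -0.006]
wrist_force: [-0.4, -0.9, 0.5]
opening: 0.0877
```

```bash
python3 - <<'E'
from h import *
o=observe(); print(o["ee_pos"].round(4),o["wrist_force"].round(2))
d=camera("side"); i=d["image"][150:350,180:400,::-1]; cv2.imwrite("pics/s2.png",cv2.resize(i,None,fx=3,fy=3,interpolation=cv2.INTER_CUBIC))
E
```

```text
[0.6286 0.0266 0.1262] [-0.4  -0.95  0.46]
```

View pics/s2.png

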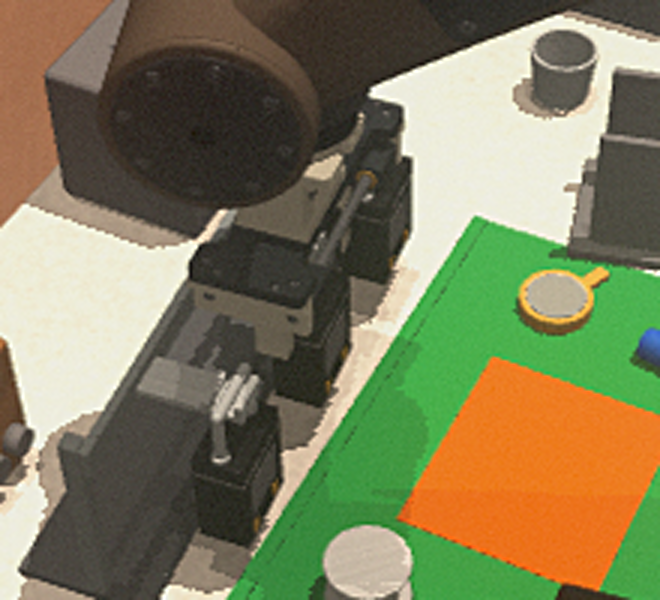

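The gripper is straddling the middle bail, but y drifted about 8 mm, so I'll correct that before closing.

Emit:
play_rows([
  [[0.0085, -0.002, 0.001], [0, 0, 0], 0],
  [[0, 0, 0], [0, 0, 0], 0],
])

```text
time: 5.0
ee_pos: [0.6332, 0.0189, 0.128]
tcp_rot: [-2.333, 2.082, -0.01]
wrist_force: [0.3, 0.5, -0.5]
opening: 0.0874
```

```bash
cat >> h.py <<'E'
def st():
    o=observe(); T=Ro.from_rotvec(o["tcp_rot"]).as_matrix()
    print(o["time"].round(2),"p",o["ee_pos"].round(4),"x",T[:,0].round(3),"yaw",np.degrees(np.arctan2(T[1,0],T[0,0])).round(2),"z",T[:,2].round(3),"F",o["wrist_force"].round(2),"M",o["ft_torque"].round(2),"op",o["opening"].round(4),"eff",o["joint_efforts"].round(2),o["qpos"].round(2)); return o,T
E
python3 -c "from h import *;st()"
```

```text
Traceback (most recent call last):
  File "h.py", line 11, in st
    print(o["time"].round(2),"p",o["ee_pos"].round(4),"x",T[:,0].round(3),"yaw",np.degrees(np.arctan2(T[1,0],T[0,0])).round(2),"z",T[:,2].round(3),"F",o["wrist_force"].round(2),"M",o["ft_torque"].round(2),"op",o["opening"].round(4),"eff",o["joint_efforts"].round(2),o["qpos"].round(2)); return o,T
          ^^^^^^^^^^^^^^^
AttributeError: 'float' object has no attribute 'round'
```

```bash
sed -i 's/o\["time"\].round(2)/round(float(o["time"]),2)/' h.py
python3 -c "from h import *;o,T=st();y=np.array([np.sin(np.radians(5.5)),-np.cos(np.radians(5.5)),0]);G=np.c_[y,np.cross([0,0,-1],y),[0,0,-1]];print(np.degrees(Ro.from_matrix(T.T@G).as_rotvec()).round(2), T.T@([.6307,.018,.125]-o['ee_pos']))"
```

```text
Traceback (most recent call last):
  File "h.py", line 11, in st
    print(round(float(o["time"]),2),"p",o["ee_pos"].round(4),"x",T[:,0].round(3),"yaw",np.degrees(np.arctan2(T[1,0],T[0,0])).round(2),"z",T[:,2].round(3),"F",o["wrist_force"].round(2),"M",o["ft_torque"].round(2),"op",o["opening"].round(4),"eff",o["joint_efforts"].round(2),o["qpos"].round(2)); return o,T
                                                                                                                                                                                                                         ^^^^^^^^^^^^^^^^^^
AttributeError: 'float' object has no attribute 'round'
```

Make the helper general: it takes a target TCP position and yaw and prints the tool-frame deltas.

```bash
sed -i '/^def st/,$d' h.py; cat >> h.py <<'E'
def st(p=None,yaw=None):
    o=observe(); T=Ro.from_rotvec(o["tcp_rot"]).as_matrix(); r=lambda k,n=2:np.round(o[k],n)
    print(r("time"),"p",r("ee_pos",4),"yaw",np.degrees(np.arctan2(T[1,0],T[0,0])).round(1),"z",T[:,2].round(3),"F",r("wrist_force"),"M",r("ft_torque"),"op",r("opening",4),"q",r("qpos"))
    if p is not None: print("shift",(T.T@(np.array(p)-o["ee_pos"])).round(4))
    if yaw is not None:
        a=np.radians(yaw); x=np.array([np.cos(a),np.sin(a),0]); z=np.array([0,0,-1.])
        print("turn",np.degrees(Ro.from_matrix(T.T@np.c_[x,np.cross(z,x),z]).as_rotvec()).round(2))
    return o,T
E
python3 -c "from h import *;st([.6307,.018,.125],-84.6)"
```

```text
5.0 p [0.6332 0.0189 0.128 ] yaw -83.5 z [ 0.014  0.007 -1.   ] F [ 0.29  0.49 -0.55] M [-0.06  0.05 -0.03] op 0.0874 q [ 0.34  0.36 -0.22 -0.   -0.97  1.35]
shift [0.0006 0.0026 0.0029]
turn [-0.85  0.3   1.1 ]
```

Emit:
play_rows([
  [[0.0006, 0.0026, 0.003], [-0.8, 0.3, 1.1], 0],
  [[0, 0, 0], [0, 0, 0], 1],
  [[0, 0, 0], [0, 0, 0], 1],
  [[0, 0, 0], [0, 0, 0], 1],
  [[0, 0, 0], [0, 0, 0], 1],
  [[0, 0, 0], [0, 0, 0], 1],
  [[0, 0, 0], [0, 0, 0], 1],
])

```text
time: 5.88
ee_pos: [0.6313, 0.0179, 0.1263]
tcp_rot: [-2.32, 2.115, -0.002]
wrist_force: [0.7, -0.5, -0.5]
opening: 0.0513
```

```bash
python3 -c "from h import *;st([.6307,.018,.125],-84.6)"
```

```text
5.88 p [0.6313 0.0179 0.1263] yaw -84.7 z [ 0.002  0.    -1.   ] F [ 0.73 -0.45 -0.52] M [-0.11 -0.01  0.  ] op 0.0513 q [ 0.34  0.36 -0.22  0.   -0.98  1.33]
shift [-0.0002  0.0005  0.0013]
turn [-0.13  0.   -0.11]
```

Gripped the bail legs at 51 mm. Lifting 6 mm to weigh.

Emit:
play_rows([
  [[0, 0, -0.003], [0, 0, 0], 1],
  [[0, 0, -0.003], [0, 0, 0], 1],
  [[0, 0, 0], [0, 0, 0], 1],
  [[0, 0, 0], [0, 0, 0], 1],
])

```text
time: 6.38
ee_pos: [0.6289, 0.0177, 0.1299]
tcp_rot: [2.319, -2.116, -0.004]
wrist_force: [0.4, 0.1, -5.8]
opening: 0.051
```

```bash
python3 -c "
from h import *
o,T=st([.6307,.018,.125],-84.6)
F=[]
for i in range(5): camera('side'); F.append(observe()['wrist_force'])
print(np.mean(F,0),np.std(F,0))"
```

```text
6.38 p [0.6289 0.0177 0.1299] yaw -84.8 z [-0.003  0.    -1.   ] F [ 0.39  0.07 -5.84] M [-0.02 -0.07 -0.01] op 0.051 q [ 0.34  0.36 -0.22 -0.   -1.    1.33]
shift [-0.0001 -0.0018  0.0049]
turn [ 0.19  0.02 -0.17]
[-0.42104713  0.17768418 -6.48184504] [0.37588465 0.30016133 0.46461704]
```

That's about 6 N, so the middle pack looks like the heavy one. I'll lift to about 20 mm and check again.

Emit:
play_rows([
  [[0, 0, -0.006], [0, 0, 0], 1],
  [[0, 0, -0.006], [0, 0, 0], 1],
  [[0, 0, -0.005], [0, 0, 0], 1],
  [[0, 0, 0], [0, 0, 0], 1],
])

```text
time: 7.12
ee_pos: [0.6296, 0.0178, 0.149]
tcp_rot: [2.32, -2.117, -0.002]
wrist_force: [-0.3, 0.1, -5.9]
opening: 0.0511
```

```bash
python3 -c "
from h import *
o,T=st([.6307,.018,.147],-84.6)
F=[]
for i in range(5): camera('side'); F.append(observe()['wrist_force'])
print(np.mean(F,0),np.std(F,0))"
```

```text
7.12 p [0.6296 0.0178 0.149 ] yaw -84.8 z [-0.002  0.    -1.   ] F [-0.32  0.14 -5.89] M [-0.02 -0.03 -0.03] op 0.0511 q [ 0.34  0.34 -0.2  -0.   -1.03  1.33]
shift [-0.0001 -0.0011  0.002 ]
turn [ 0.09  0.03 -0.16]
[-0.1899366  -0.29984954 -6.15092643] [0.5245191  0.37691996 0.1877722 ]
```

Constant 6 N hanging free, so this is the heavy pack. Pull it off the hook towards the mat.

Emit:
play_rows([
  [[0, 0.01, 0], [0, 0, 0], 1],
  [[0, 0.015, 0], [0, 0, 0], 1],
  [[0, 0.02, 0], [0, 0, 0], 1],
  [[0, 0.02, 0], [0, 0, 0], 1],
  [[0, 0.02, 0], [0, 0, 0], 1],
  [[0, 0.025, 0], [0, 0, 0], 1],
  [[0, 0.025, 0], [0, 0, 0], 1],
  [[0, 0.02, 0], [0, 0, 0], 1],
  [[0, 0.015, 0], [0, 0, 0], 1],
  [[0, 0.01, 0], [0, 0, 0], 1],
  [[0, 0, 0], [0, 0, 0], 1],
  [[0, 0, 0], [0, 0, 0], 1],
])

```text
time: 8.88
ee_pos: [0.4353, -0.001, 0.1489]
tcp_rot: [2.32, -2.117, -0.004]
wrist_force: [-0.0, 1.1, -6.1]
opening: 0.0512
```

```bash
python3 - <<'E'
from h import *
st([.45,.0,.088],-84.6)
d=camera("side"); i=d["image"][150:350,230:470,::-1]; cv2.imwrite("pics/s3.png",cv2.resize(i,None,fx=3,fy=3,interpolation=cv2.INTER_CUBIC))
E
```

```text
8.88 p [ 0.4353 -0.001   0.1489] yaw -84.8 z [-0.003  0.001 -1.   ] F [-0.01  1.09 -6.07] M [-0.05 -0.03 -0.01] op 0.0512 q [ 0.45  0.03 -0.6  -0.   -0.94  1.21]
shift [ 0.0004 -0.0149  0.0609]
turn [ 0.14  0.08 -0.15]
```

View pics/s3.png

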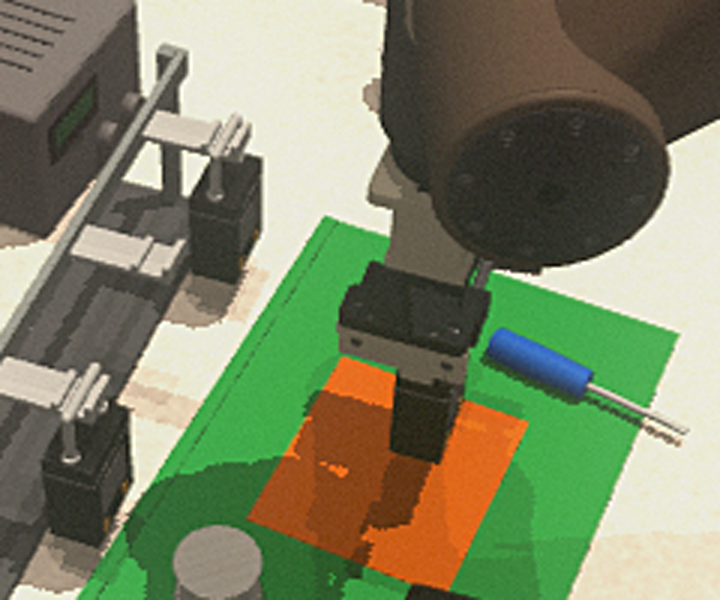

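The pack hangs upright over the mat and the other two packs are still on their hooks. Lowering.

Emit:
play_rows([
  [[0, -0.015, 0.01], [0, 0, 0], 1],
  [[0, 0, 0.015], [0, 0, 0], 1],
  [[0, 0, 0.015], [0, 0, 0], 1],
  [[0, 0, 0.01], [0, 0, 0], 1],
  [[0, 0, 0.004], [0, 0, 0], 1],
  [[0, 0, 0], [0, 0, 0], 1],
])

```text
time: 9.68
ee_pos: [0.4542, 0.001, 0.0929]
tcp_rot: [2.32, -2.117, -0.003]
wrist_force: [0.0, -0.0, -6.1]
opening: 0.0511
```

Emit:
play_rows([
  [[0, 0, 0.002], [0, 0, 0], 1],
  [[0, 0, 0.001], [0, 0, 0], 1],
  [[0, 0, 0.001], [0, 0, 0], 1],
  [[0, 0, 0], [0, 0, 0], 1],
])

```text
time: 10.18
ee_pos: [0.455, 0.0014, 0.0899]
tcp_rot: [-2.32, 2.117, 0.001]
wrist_force: [-0.5, -0.4, -6.2]
opening: 0.0514
```

Emit:
play_rows([
  [[0, 0, 0.001], [0, 0, 0], 1],
  [[0, 0, 0.001], [0, 0, 0], 1],
  [[0, 0, 0.001], [0, 0, 0], 1],
  [[0, 0, 0], [0, 0, 0], 1],
])

```text
time: 10.68
ee_pos: [0.4554, 0.0015, 0.0875]
tcp_rot: [-2.32, 2.116, -0.0]
wrist_force: [-1.5, -0.8, -4.0]
opening: 0.0513
```

Emit:
play_rows([
  [[0, 0, 0.001], [0, 0, 0], 1],
  [[0, 0, 0.001], [0, 0, 0], 1],
  [[0, 0, 0], [0, 0, 0], 1],
])

```text
time: 11.05
ee_pos: [0.4561, 0.0015, 0.0876]
tcp_rot: [-2.32, 2.114, -0.002]
wrist_force: [0.1, 0.8, -6.7]
opening: 0.0514
```

Emit:
play_rows([
  [[0, 0, 0.0025], [0, 0, 0], 1],
  [[0, 0, 0.001], [0, 0, 0], 1],
  [[0, 0, 0.001], [0, 0, 0], 1],
])

```text
time: 11.42
ee_pos: [0.4587, 0.0016, 0.0874]
tcp_rot: [-2.32, 2.109, -0.009]
wrist_force: [-7.3, 1.4, 13.5]
opening: 0.0509
```

```bash
python3 -c "
from h import *
st([.45,.0,.088],-84.6)
F=[]
for i in range(5): camera('side'); F.append(observe()['wrist_force'])
print(np.mean(F,0),np.std(F,0))
st()"
```

```text
11.42 p [0.4587 0.0016 0.0874] yaw -84.5 z [ 0.008  0.001 -1.   ] F [-7.35  1.41 13.47] M [ 0.67  2.95 -0.11] op 0.0509 q [ 0.44  0.14 -0.65  0.   -0.77  1.23]
shift [ 0.0008  0.0088 -0.0006]
turn [-0.46 -0.01  0.06]
[-6.65841213  1.79700169 13.11190504] [0.26013803 0.50963034 0.20041108]
11.68 p [0.4588 0.0017 0.0874] yaw -84.5 z [ 0.008  0.001 -1.   ] F [-7.01  1.72 13.25] M [ 0.57  2.83 -0.09] op 0.0513 q [ 0.44  0.14 -0.65  0.   -0.77  1.23]
```

Standing on the mat. Relax the push, then open.

Emit:
play_rows([
  [[0, 0.001, -0.0005], [-0.4, 0, 0], 1],
  [[0, 0, 0], [0, 0, 0], 1],
  [[0, 0, 0], [0, 0, 0], 0.5],
  [[0, 0, 0], [0, 0, 0], 0],
  [[0, 0, 0], [0, 0, 0], 0],
  [[0, 0, 0], [0, 0, 0], 0],
  [[0, 0, 0], [0, 0, 0], 0],
])

```text
time: 12.55
ee_pos: [0.4598, 0.0021, 0.0884]
tcp_rot: [-2.323, 2.11, -0.005]
wrist_force: [0.6, -0.2, -0.2]
opening: 0.0846
```

```bash
python3 -c "
from h import *
st([.455,.001,.16],-174.8)"
```

```text
12.55 p [0.4598 0.0021 0.0884] yaw -84.5 z [ 0.005  0.001 -1.   ] F [ 0.61 -0.2  -0.17] M [-0.02 -0.01 -0.04] op 0.0846 q [ 0.44  0.15 -0.64  0.   -0.78  1.23]
shift [ 0.0006  0.0046 -0.0716]
turn [-0.2   0.22 90.32]
```

Emit:
play_rows([
  [[0, 0, -0.02], [0, 0, 0], 0],
  [[0, 0, -0.03], [0, 0, 0], 0],
  [[0, 0, -0.03], [0, 0, 0], 0],
  [[0, 0, -0.02], [0, 0, 0], 0],
  [[0, 0, 0], [0, 0, 10], 0],
  [[0, 0, 0], [0, 0, 10], 0],
  [[0, 0, 0], [0, 0, 10], 0],
  [[0, 0, 0], [0, 0, 10], 0],
  [[0, 0, 0], [0, 0, 10], 0],
  [[0, 0, 0], [0, 0, 10], 0],
  [[0, 0, 0], [0, 0, 10], 0],
  [[0, 0, 0], [0, 0, 10], 0],
  [[0, 0, 0], [0, 0, 10], 0],
  [[0, 0, 0], [0, 0, 0], 0],
])

```text
time: 14.3
ee_pos: [0.4596, 0.0019, 0.1931]
tcp_rot: [-0.073, 3.133, 0.002]
wrist_force: [-0.1, 0.7, 0.4]
opening: 0.0877
```

```bash
python3 - <<'E'
from h import *
st([.457,.002,.102],-174.8)
d=camera("wrist"); cv2.imwrite("pics/w4.png",d["image"][:,:,::-1])
E
```

```text
14.3 p [0.4596 0.0019 0.1931] yaw -177.3 z [ 0.008  0.002 -1.   ] F [-0.11  0.67  0.37] M [0.11 0.   0.  ] op 0.0877 q [ 0.44  0.02 -0.5   0.   -1.05 -0.39]
shift [0.0033 0.0001 0.0911]
turn [ 0.06  0.44 -2.52]
```

View pics/w4.png

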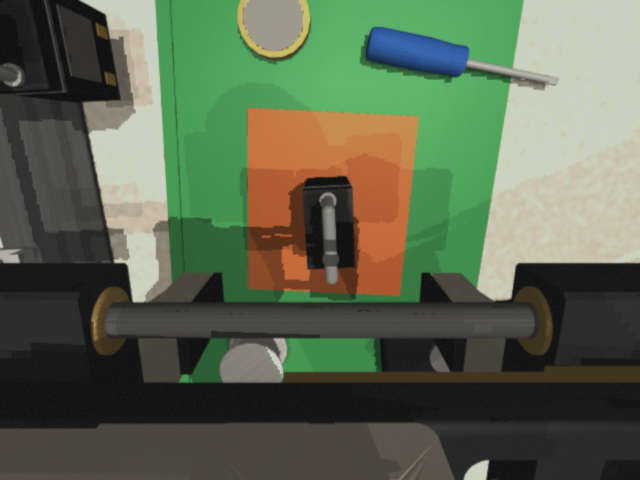

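The pack stands upright on the mat and its bar runs about from (328,205) to (332,278). I'll check this against the expected projection.

```bash
python3 - <<'E'
from h import *
st([.457,.002,.102],-174.8)
d=camera("wrist")
c=np.array([.457,.002,0]);y=np.array([-.092,.996,0])
for b in(-.026,0,.026): print(b,proj(d,c+b*y+[0,0,.12]).round(), proj(d,c+b*y+[0,0,.082]).round())
g=cv2.cvtColor(d["image"],cv2.COLOR_RGB2GRAY)
for r in range(195,290,12): print(r,g[r,300:360:3].tolist())
E
```

```text
14.35 p [0.4596 0.0019 0.1931] yaw -177.2 z [ 0.008  0.001 -1.   ] F [-0.38 -0.95 -0.73] M [ 0.06 -0.07  0.02] op 0.0877 q [ 0.44  0.02 -0.5   0.   -1.05 -0.39]
shift [0.0033 0.0001 0.0911]
turn [ 0.05  0.44 -2.38]
-0.026 [326. 205.] [325. 195.]
0 [327. 246.] [327. 231.]
0.026 [329. 284.] [328. 264.]
195 [60, 42, 38, 35, 35, 34, 35, 86, 137, 122, 129, 129, 39, 38, 37, 35, 50, 63, 116, 116]
207 [56, 46, 39, 33, 21, 19, 20, 33, 86, 117, 121, 82, 36, 33, 35, 36, 45, 58, 114, 114]
219 [58, 53, 40, 30, 18, 19, 20, 36, 105, 134, 139, 127, 38, 34, 34, 34, 33, 43, 56, 96]
231 [56, 57, 40, 36, 19, 18, 18, 23, 94, 130, 138, 133, 42, 19, 18, 21, 20, 21, 56, 73]
243 [55, 56, 31, 29, 24, 20, 21, 17, 63, 71, 73, 70, 40, 18, 13, 20, 23, 19, 43, 77]
255 [82, 82, 59, 18, 19, 16, 16, 24, 63, 75, 80, 78, 71, 19, 20, 19, 17, 22, 39, 58]
267 [129, 128, 116, 38, 33, 20, 20, 24, 47, 113, 132, 134, 106, 28, 30, 34, 36, 42, 45, 87]
279 [110, 126, 126, 84, 77, 77, 77, 75, 76, 108, 135, 138, 118, 78, 71, 56, 55, 57, 59, 76]
```

Emit:
play_rows([
  [[0.0047, 0, 0.015], [0, 0.4, -2.4], 0],
  [[0, 0, 0.03], [0, 0, 0], 0],
  [[0, 0, 0.025], [0, 0, 0], 0],
  [[0, 0, 0.012], [0, 0, 0], 0],
  [[0, 0, 0], [0, 0, 0], 0],
])

```text
time: 15.02
ee_pos: [0.4561, 0.0021, 0.1101]
tcp_rot: [-0.171, 3.134, 0.002]
wrist_force: [0.4, 0.6, 0.4]
opening: 0.0876
```

```bash
python3 -c "
from h import *
st([.4555,.002,.1025],-174.8)"
```

```text
15.02 p [0.4561 0.0021 0.1101] yaw -173.7 z [ 0.003  0.002 -1.   ] F [0.37 0.61 0.43] M [ 0.04 -0.04 -0.02] op 0.0876 q [ 0.44  0.11 -0.62 -0.   -0.84 -0.33]
shift [ 0.0007 -0.      0.0075]
turn [0.08 0.19 1.06]
```

Emit:
play_rows([
  [[0.0005, 0, 0.0075], [0, 0.2, 1.0], 0],
  [[0, 0, 0], [0, 0, 0], 0.5],
  [[0, 0, 0], [0, 0, 0], 0.6],
  [[0, 0, 0], [0, 0, 0], 0.75],
  [[0, 0, 0], [0, 0, 0], 0.85],
  [[0, 0, 0], [0, 0, 0], 0.9],
  [[0, 0, 0], [0, 0, 0], 1],
  [[0, 0, 0], [0, 0, 0], 1],
  [[0, 0, 0], [0, 0, 0], 1],
])

```text
time: 16.15
ee_pos: [0.4574, 0.0027, 0.1046]
tcp_rot: [-0.145, 3.134, 0.004]
wrist_force: [0.7, -0.0, -0.8]
opening: 0.0136
```

```bash
python3 -c "
from h import *
st([.4555,.002,.18],-174.8)
w=camera('side'); cv2.imwrite('pics/s5.png',cv2.resize(w['image'][150:350,260:500,::-1],None,fx=3,fy=3))"
```

```text
16.15 p [0.4574 0.0027 0.1046] yaw -174.7 z [ 0.004  0.003 -1.   ] F [ 0.7  -0.05 -0.8 ] M [ 0.08 -0.01  0.01] op 0.0136 q [ 0.44  0.12 -0.62 -0.   -0.82 -0.34]
shift [ 0.0016 -0.0003 -0.0754]
turn [0.14 0.23 0.1 ]
```

Still closing (13.6 mm). TCP is about 2 mm high, which is fine.

Emit:
play_rows([
  [[0, 0, 0.0015], [0, 0, 0], 1],
  [[0, 0, 0], [0, 0, 0], 1],
  [[0, 0, 0], [0, 0, 0], 1],
])

```text
time: 16.58
ee_pos: [0.4585, 0.0027, 0.1047]
tcp_rot: [-0.147, 3.132, 0.004]
wrist_force: [-1.3, -0.4, 0.9]
opening: 0.0068
```

```bash
python3 -c "
from h import *
st([.4555,.002,.18],-174.8)"
```

```text
16.58 p [0.4585 0.0027 0.1047] yaw -174.6 z [ 0.006  0.003 -1.   ] F [-1.26 -0.42  0.92] M [0.09 0.28 0.01] op 0.0068 q [ 0.44  0.12 -0.62  0.   -0.82 -0.34]
shift [ 0.0025 -0.0003 -0.0753]
turn [0.12 0.36 0.16]
```

```bash
python3 - <<'E'
import cv2,numpy as np
a=cv2.imread("pics/scene0.png")[175:245,240:305]; b=cv2.imread("pics/side0.png")[165:245,362:422]
f=lambda i:cv2.resize(i,(400,600),interpolation=cv2.INTER_CUBIC)
a=cv2.imread("pics/scene0.png")[172:250,245:297]; b=cv2.imread("pics/side0.png")[163:250,364:422]
cv2.imwrite("pics/crad.png",np.hstack([f(a),f(b)]))
E
```

```text
(no output)
```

View pics/crad.png

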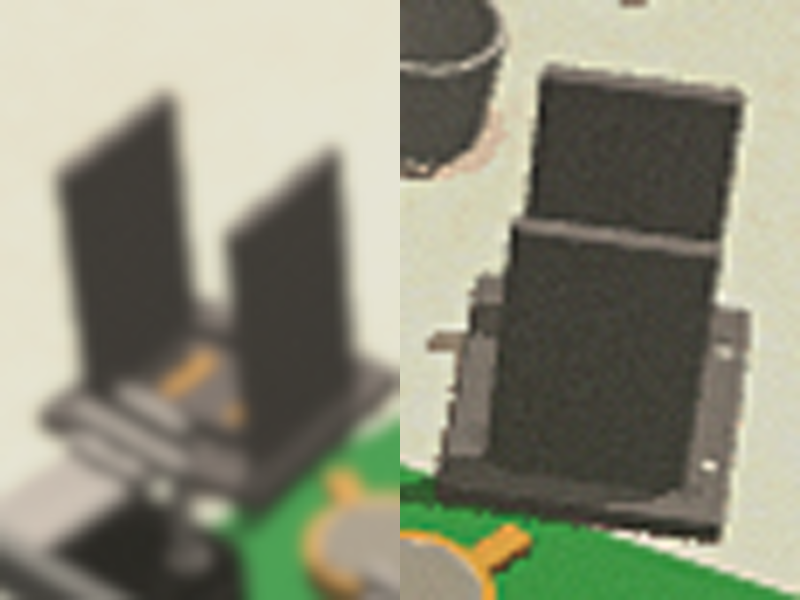

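Emit:
play_rows([
  [[0, 0, -0.005], [0, 0, 0], 1],
  [[0, 0, -0.01], [0, 0, 0], 1],
  [[0, 0, 0], [0, 0, 0], 1],
])

```text
time: 16.95
ee_pos: [0.4566, 0.0023, 0.119]
tcp_rot: [-0.145, 3.136, 0.003]
wrist_force: [0.5, 0.4, -6.3]
opening: 0.007
```

```bash
python3 - <<'E'
from h import *
from scipy.optimize import least_squares
D={c:camera(c) for c in("side","scene")}
S=[((143,68),(.035,-.044,.12)),((342,90),(-.035,-.044,.12)),((140,79),(.035,-.036,.12)),((340,101),(-.035,-.036,.12)),((115,220),(.035,.036,.12)),((321,240),(-.035,.036,.12)),((112,232),(.035,.044,.12)),((318,252),(-.035,.044,.12)),((40,500),(.05,.056,0)),((318,541),(-.05,.056,0)),((348,310),(-.05,-.056,.01))]
C=[((62,176),(.035,-.04,.12)),((174,95),(-.035,-.04,.12)),((232,238),(.035,.042,.12)),((338,150),(-.035,.042,.12)),((252,520),(.05,.056,0)),((396,380),(-.05,.056,.01))]
def res(p,cams=("side","scene")):
    r=[];cs,sn=np.cos(p[2]),np.sin(p[2])
    for c,L,s,ox,oy in(("side",S,6.897,364,163),("scene",C,7.692,245,172)):
        if c not in cams: continue
        for (u,v),(a,b,z) in L: r+=list(proj(D[c],[p[0]+cs*a-sn*b,p[1]+sn*a+cs*b,z])-[u/s+ox-.4,v/s+oy-.4])
    return np.array(r)
for cams in(("side",),("scene",),("side","scene")):
    f=least_squares(res,[.484,-.268,.23],args=(cams,),loss="soft_l1"); print(f.x[:2].round(4),np.degrees(f.x[2]).round(1),np.sqrt((f.fun**2).mean()).round(2))
    if len(cams)==2: p=f.x
o,T=st([p[0],p[1],.25],np.degrees(p[2])-180)
E
```

```text
[ 0.4824 -0.272 ] 14.6 0.54
[ 0.4868 -0.2726] 12.2 0.58
[ 0.4834 -0.273 ] 14.0 0.81
17.05 p [0.4561 0.0022 0.1184] yaw -174.7 z [ 0.001  0.002 -1.   ] F [ 0.1   1.45 -5.78] M [ 0.07 -0.04 -0.02] op 0.0072 q [ 0.44  0.1  -0.6  -0.   -0.86 -0.34]
shift [-0.002  -0.2763 -0.1321]
turn [ 0.09  0.08 -8.68]
```

Emit:
play_rows([
  [[0, 0, -0.02], [0, 0, 0], 1],
  [[0, 0, -0.035], [0, 0, 0], 1],
  [[0, 0, -0.035], [0, 0, -2], 1],
  [[0, 0, -0.03], [0, 0, -2], 1],
  [[0, -0.012, -0.012], [0, 0, -2], 1],
  [[0, -0.024, 0], [0, 0, -2.7], 1],
  [[0, -0.03, 0], [0, 0, 0], 1],
  [[0, -0.03, 0], [0, 0, 0], 1],
  [[0, -0.03, 0], [0, 0, 0], 1],
  [[0, -0.03, 0], [0, 0, 0], 1],
  [[0, -0.03, 0], [0, 0, 0], 1],
  [[0, -0.025, 0], [0, 0, 0], 1],
  [[0, -0.018, 0], [0, 0, 0], 1],
  [[0, -0.01, 0], [0, 0, 0], 1],
  [[0, 0, 0], [0, 0, 0], 1],
  [[0, 0, 0], [0, 0, 0], 1],
])

```text
time: 19.05
ee_pos: [0.5096, -0.2359, 0.2462]
tcp_rot: [0.389, -3.107, -0.01]
wrist_force: [-0.3, 0.8, -5.8]
opening: 0.0064
```

```bash
python3 - <<'E'
from h import *
st([.4835,-.2725,.25],-166)
d=camera("wrist"); im=d["image"][:,:,::-1].copy(); cv2.imwrite("pics/w6.png",im)
def ov(p,col):
    c,s=np.cos(p[2]),np.sin(p[2])
    for q in([(a,b,.12) for a,b in((.035,.036),(.035,.044),(-.035,.044),(-.035,.036))],[(a,b,.12) for a,b in((.035,-.036),(.035,-.044),(-.035,-.044),(-.035,-.036))],[(a,b,.01) for a,b in((.05,.056),(.05,-.056),(-.05,-.056),(-.05,.056))]):
        pts=np.array([proj(d,[p[0]+c*a-s*b,p[1]+s*a+c*b,z]) for a,b,z in q]); print(pts.round().tolist()); cv2.polylines(im,[pts.astype(int)],True,col,1)
ov((.4834,-.273,np.radians(14)),(0,0,255)); cv2.imwrite("pics/w6o.png",im)
E
```

```text
19.05 p [ 0.5096 -0.2359  0.2462] yaw -165.7 z [-0.011  0.005 -1.   ] F [-0.32  0.8  -5.81] M [-0.06 -0.1   0.01] op 0.0064 q [-0.09  0.17 -0.2  -0.   -1.21  0.34]
shift [ 0.0343 -0.029  -0.0037]
turn [ 0.44 -0.55  0.28]
[[320.0, 233.0], [320.0, 243.0], [410.0, 243.0], [411.0, 233.0]]
[[320.0, 136.0], [320.0, 124.0], [418.0, 125.0], [417.0, 136.0]]
[[305.0, 224.0], [304.0, 113.0], [406.0, 114.0], [399.0, 224.0]]
```

View pics/w6o.png

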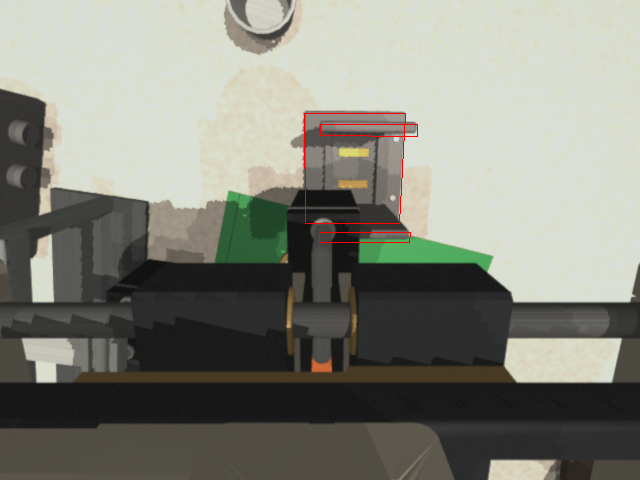

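The overlay matches the cradle within about 1.5 mm. Its far cheek is at about (368,127), and y needs another -1 mm.

Emit:
play_rows([
  [[0.01, -0.01, -0.002], [0.4, -0.5, 0.3], 1],
  [[0.015, -0.013, -0.002], [0, 0, 0], 1],
  [[0.007, -0.007, 0], [0, 0, 0], 1],
  [[0, 0, 0], [0, 0, 0], 1],
  [[0, 0, 0], [0, 0, 0], 1],
])

```text
time: 19.73
ee_pos: [0.4838, -0.2745, 0.2515]
tcp_rot: [-0.383, 3.117, -0.0]
wrist_force: [-0.3, -0.2, -6.2]
opening: 0.0067
```

```bash
python3 - <<'E'
from h import *
st([.4835,-.2735,.25],-166)
E
```

```text
19.73 p [ 0.4838 -0.2745  0.2515] yaw -166.0 z [ 0.001  0.    -1.   ] F [-0.33 -0.15 -6.23] M [ 0.02 -0.03  0.01] op 0.0067 q [-0.16  0.15 -0.22 -0.   -1.21  0.41]
shift [0.0001 0.0011 0.0015]
turn [-0.02  0.07  0.02]
```

Emit:
play_rows([
  [[0, 0.001, 0.01], [0, 0, 0], 1],
  [[0, 0, 0.015], [0, 0, 0], 1],
  [[0, 0, 0.01], [0, 0, 0], 1],
  [[0, 0, 0], [0, 0, 0], 1],
])

```text
time: 20.23
ee_pos: [0.4834, -0.2725, 0.2126]
tcp_rot: [0.384, -3.117, -0.002]
wrist_force: [0.1, -0.2, -5.7]
opening: 0.0069
```

```bash
python3 - <<'E'
from h import *
st([.4835,-.2735,.12],-166)
for c,(y,x) in dict(side=(120,340),scene=(130,190)).items():
    d=camera(c); cv2.imwrite(f"pics/{c}7.png",cv2.resize(d["image"][y:y+150,x:x+130,::-1],None,fx=4,fy=4,interpolation=cv2.INTER_CUBIC)[:600,:400] if c=="x" else cv2.resize(d["image"][y:y+150,x:x+100,::-1],(400,600),interpolation=cv2.INTER_CUBIC))
cv2.imwrite("pics/b7.png",np.hstack([cv2.imread("pics/side7.png"),cv2.imread("pics/scene7.png")]))
E
```

```text
20.23 p [ 0.4834 -0.2725  0.2126] yaw -165.9 z [-0.001  0.001 -1.   ] F [ 0.07 -0.24 -5.7 ] M [0.1  0.02 0.07] op 0.0069 q [-0.16  0.17 -0.27 -0.   -1.12  0.41]
shift [ 0.0001 -0.0011  0.0926]
turn [ 0.07 -0.04  0.06]
```

View pics/b7.png

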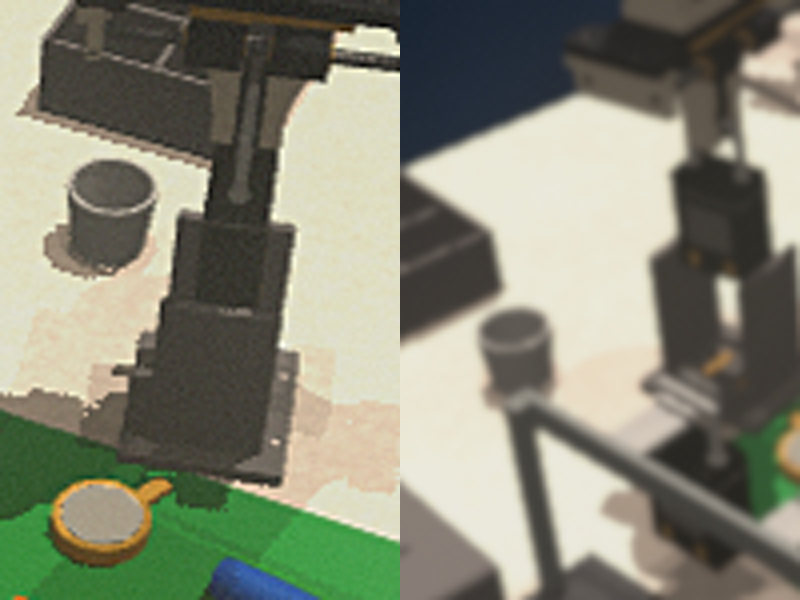

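Both views show the pack upright and entering midway between the cheeks. Continuing down.

Emit:
play_rows([
  [[0, -0.001, 0.01], [0, 0, 0], 1],
  [[0, 0, 0.012], [0, 0, 0], 1],
  [[0, 0, 0.012], [0, 0, 0], 1],
  [[0, 0, 0.012], [0, 0, 0], 1],
  [[0, 0, 0.01], [0, 0, 0], 1],
  [[0, 0, 0], [0, 0, 0], 1],
])

```text
time: 21.08
ee_pos: [0.4845, -0.2739, 0.1538]
tcp_rot: [-0.384, 3.117, 0.0]
wrist_force: [0.2, -0.2, -6.1]
opening: 0.0065
```

```bash
python3 -c "
from h import *
st([.4835,-.2735,.12],-166)"
```

```text
21.08 p [ 0.4845 -0.2739  0.1538] yaw -165.9 z [ 0.001  0.    -1.   ] F [ 0.16 -0.19 -6.06] M [0.19 0.06 0.03] op 0.0065 q [-0.16  0.22 -0.35 -0.   -0.99  0.41]
shift [0.0009 0.0006 0.0338]
turn [0.   0.06 0.06]
```

Emit:
play_rows([
  [[0.0008, 0, 0.01], [0, 0, 0], 1],
  [[0, 0, 0.01], [0, 0, 0], 1],
  [[0, 0, 0.007], [0, 0, 0], 1],
  [[0, 0, 0.003], [0, 0, 0], 1],
  [[0, 0, 0], [0, 0, 0], 1],
])

```text
time: 21.7
ee_pos: [0.4843, -0.2743, 0.1223]
tcp_rot: [-0.385, 3.116, -0.001]
wrist_force: [0.4, 0.1, -6.1]
opening: 0.0063
```

Emit:
play_rows([
  [[0, 0, 0.002], [0, 0, 0], 1],
  [[0, 0, 0.001], [0, 0, 0], 1],
  [[0, 0, 0.001], [0, 0, 0], 1],
  [[0, 0, 0], [0, 0, 0], 1],
])

```text
time: 22.2
ee_pos: [0.4849, -0.2745, 0.1188]
tcp_rot: [-0.385, 3.115, -0.002]
wrist_force: [0.7, -0.3, -5.7]
opening: 0.0068
```

```bash
python3 -c "
from h import *
st([.4835,-.2735,.113],-166)"
```

```text
22.2 p [ 0.4849 -0.2745  0.1188] yaw -165.9 z [ 0.003 -0.001 -1.   ] F [ 0.65 -0.34 -5.7 ] M [ 0.08 -0.02 -0.02] op 0.0068 q [-0.16  0.26 -0.4   0.   -0.91  0.41]
shift [0.0011 0.0013 0.0058]
turn [-0.08  0.18  0.08]
```

Emit:
play_rows([
  [[0.0011, 0.001, 0.002], [0, 0.15, 0], 1],
  [[0, 0, 0.0015], [0, 0, 0], 1],
  [[0, 0, 0.001], [0, 0, 0], 1],
  [[0, 0, 0], [0, 0, 0], 1],
])

```text
time: 22.7
ee_pos: [0.4839, -0.2741, 0.1147]
tcp_rot: [-0.385, 3.116, -0.004]
wrist_force: [0.2, -0.8, -5.8]
opening: 0.0068
```

Emit:
play_rows([
  [[0, 0, 0.0015], [0, 0, 0], 1],
  [[0, 0, 0.001], [0, 0, 0], 1],
])

```text
time: 22.95
ee_pos: [0.4854, -0.2748, 0.1148]
tcp_rot: [-0.387, 3.113, -0.007]
wrist_force: [-2.7, 1.8, 3.6]
opening: 0.0072
```

Contact at about the floor height (a lip would have stopped it 8 mm higher). Relax and open.

Emit:
play_rows([
  [[0, 0, 0], [0, 0.3, 0], 1],
  [[0, 0, 0], [0, 0, 0], 0.8],
  [[0, 0, 0], [0, 0, 0], 0.7],
  [[0, 0, 0], [0, 0, 0], 0.6],
  [[0, 0, 0], [0, 0, 0], 0.5],
  [[0, 0, 0], [0, 0, 0], 0.5],
  [[0, 0, 0], [0, 0, 0], 0.5],
])

```text
time: 23.82
ee_pos: [0.4868, -0.2752, 0.1156]
tcp_rot: [-0.388, 3.116, -0.01]
wrist_force: [-0.0, -0.4, 0.5]
opening: 0.0437
```

```bash
python3 -c "
from h import *
st([.4835,-.2735,.25],-166)"
```

```text
23.82 p [ 0.4868 -0.2752  0.1156] yaw -165.8 z [ 0.002 -0.006 -1.   ] F [-0.05 -0.35  0.5 ] M [ 0.1  -0.04 -0.02] op 0.0437 q [-0.16  0.27 -0.4   0.01 -0.9   0.4 ]
shift [ 0.0027  0.0016 -0.1345]
turn [-0.39  0.04  0.19]
```

Retreat straight up, then back towards the robot for a clear view.

Emit:
play_rows([
  [[0, 0, -0.01], [0, 0, 0], 0.5],
  [[0, 0, -0.025], [0, 0, 0], 0.5],
  [[0, 0, -0.035], [0, 0, 0], 0.5],
  [[0, 0, -0.035], [0, 0, 0], 0.5],
  [[0, 0, -0.03], [0, 0, 0], 0.5],
  [[0, 0.03, -0.03], [0, 0, 0], 0.5],
  [[0, 0.04, -0.01], [0, 0, 0], 0.5],
  [[0, 0.03, 0], [0, 0, 0], 0.5],
  [[0, 0, 0], [0, 0, 0], 0.5],
])

```text
time: 24.95
ee_pos: [0.4611, -0.1754, 0.3021]
tcp_rot: [-0.386, 3.111, -0.012]
wrist_force: [0.4, -0.4, 0.4]
opening: 0.0437
```

```bash
python3 - <<'E'
from h import *
st()
d=camera("wrist"); im=d["image"][:,:,::-1].copy()
s=camera("side")["image"][110:350,220:480,::-1]
cv2.imwrite("pics/f.png",np.hstack([cv2.resize(im[0:300,160:560],(400,300)),cv2.resize(s,(400,369),interpolation=cv2.INTER_CUBIC)[:300]]))
p=(.4834,-.274,np.radians(14)); c,sn=np.cos(p[2]),np.sin(p[2])
for n,L in dict(case=[(a,b,.09) for a in(.018,-.018) for b in(.03,-.03)],bar=[(0,.026,.13),(0,-.026,.13)]).items():
    print(n,[(proj(d,[p[0]+c*a-sn*b,p[1]+sn*a+c*b,z])-[160,0]).round().tolist() for a,b,z in L])
E
```

```text
24.95 p [ 0.4611 -0.1754  0.3021] yaw -165.9 z [ 0.008 -0.007 -1.   ] F [ 0.39 -0.37  0.4 ] M [ 0.04 -0.06  0.05] op 0.0437 q [ 0.04  0.   -0.26  0.01 -1.3   0.2 ]
case [[147.0, 132.0], [146.0, 63.0], [185.0, 132.0], [186.0, 63.0]]
bar [[166.0, 127.0], [166.0, 59.0]]
```

View pics/f.png

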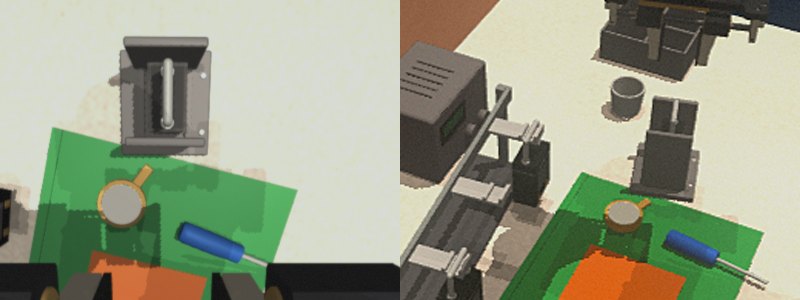

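The pack stands upright in the cradle. Its bar projects at (167, 58–128), where a fully seated pack should show, and the other packs and the nearby objects are where they were. Handing in.

```bash
python3 -c "
from h import *
print(hand_in())"
```

```text
the job is handed in; nothing more can be done
None
```

The heavy pack was the middle one, and it now stands upright in the charging cradle. I handed the job in at about 25 s.

- **Finding it:** I lifted the middle pack slightly on its hook and read about 6 N, or 0.6 kg. It read the same once it hung free, and an empty pack would be at most about 0.19 kg. I therefore did not weigh the other two.
- **Moving it:** I took it off its hook by the bail legs and stood it on the orange mat. There I turned the gripper 90° and pinched the bail's top bar, then lowered the pack between the cheeks until it met the floor.
- **Last checks:** The final pictures show the pack centred in the cradle, with its bail where a fully seated pack's should be. The reading at contact also put it at floor level, within about 2 mm. The two empty packs hang on the rack, the loupe and cup look unmoved, and the gripper is clear with no force on it.
- **What did not go cleanly:**
    - Setting the pack on the mat, I pressed with up to about 20 N before easing off.
    - Small drifts of the arm, up to 8 mm, had to be corrected along the way.
    - The final picture was cropped, so I did not check the reel or the bottle again at the end. The arm stayed well away from both.

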